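# Select weld programme five and load it

## Task

Set the weld programme selector to its fifth position: with a fingertip, push the orange pointer of the grey box round clockwise, counting the clicks, until it has clicked into rest on the fifth mark, the green one, without running on into the sixth. Then press the green button on the yellow box all the way down and let it come up again. Only push, never pinch the pointer between the fingers; do not press the button before the selector is set, and leave the loose parts on the table alone.

Things in the scene. Friction and masses are not known exactly. Their poses are not given: they have to be found in the camera images.
- selector_box: Grey selector enclosure, 130 x 130 mm, 55 mm high, fixed to the table. Origin: centre of its underside; z up. Place and yaw (within 0.4 rad) vary. Six marks on its blue dial plate, 57 mm from the dial's axis: mark k (1 to 6) in direction 1.5 - 0.6 (k - 1) rad, counter-clockwise from the box's x axis. Clockwise from above they are four white, the fifth green, the sixth white.
- selector (a joint): Dial angle, rad, growing clockwise seen from above. Six click positions 0.6 apart: 0 is mark 1, 2.4 mark 5 (green), 3.0 mark 6; stops just outside 0 and 3.0. Starts on mark 1, 2 or 3. A sprung ball holds it on each mark: about 0.1 N m (3 N at 34 mm radius) pushes it out; past half-way (0.3 rad) it snaps on by itself to the next mark, ahead of the finger, and stops there.
- selector_axis (a point): Point on the dial's vertical axis at the upper face of its black disc (48 mm radius, 64 mm above the table). The orange pointer stands on the disc: a radial fin from 9 to 47 mm from the axis, 20 mm thick, rising 27 mm above this point; black hub of 12 mm radius in the middle, 26 mm high. The point turns with the dial: x along the pointer, z up.
- pointer_tip (a point): Outer end of the orange pointer, at its top, on the white middle line; 47 mm from the dial's axis. Seen from above it lies in direction 1.5 - selector angle in the box's frame. To turn clockwise, push the pointer's counter-clockwise side; pressing on both sides at once counts as pinching.
- push_station: Yellow push-button station, 75 x 85 mm and 45 mm high, fixed to the table. Origin: centre of its underside. It stands at a different place and yaw each time; it and the grey box may change sides.
- load_button_top (a point): Centre of the top face of the green round push button (36 mm across) in the middle of the yellow box's top.
- load_button (a joint): Travel of the green button, m: 0 up, 0.006 fully down, pressed straight down; it takes 5 N to push fully down, and springs back.
- bracket_0: Loose bright L bracket, 22 x 34 x 28 mm, a bystander; origin under its centre.
- bracket_1: Loose bright U bracket, 26 x 36 x 22 mm, a bystander; origin under its centre.
- locating_pin_0: Loose upright locating pin, 21 mm across, 42 mm high, a bystander; origin under its centre.
- parts_dish: Loose steel dish with weld nuts, 95 mm across, 28 mm high, a bystander; origin under its centre.
- flange_0: Loose turned flange ring, 60 mm across, 14 mm high, a bystander; origin under its centre.
- mig_pliers: Loose orange-handled welding pliers, 198 mm long, lying at the left by the vice, a bystander.

How it is judged:
By the outcome, as a careful person would: the job done as asked, in the order asked, and still so for the second after the job is handed in, with the robot touching nothing.
It also fails if it takes over 51 s, if anything falls off the work surface, if the arm or the gripper's body presses on something with over 40 N, if the wrist force passes 120 N, or if a joint passes its speed limit or range.

## Robot

A 6-joint arm with a two-finger parallel gripper is mounted at the origin on a cart in front of the work surface, level with it; the furniture and walls round the work are solid. World frame = base frame: x ahead of the robot, y to its left, z up, the work surface at z = 0. Lengths are in m, angles in rad, forces in N, time in s.
With the tool pointing down it reaches from about 0.25 to 0.775 m from the base axis. Payload 4 kg.
Tool frame: the origin (TCP) lies at the very end of the fingers, on their centre line; the grasp point (between the pads) lies 19 mm behind it; z points along the fingers, y is the line along which they close (so a half turn about z gives the same grasp; the last joint's range is limited). The gripper opens to 94 mm and grips with 3 to 60 N. Pads are 16 mm wide; open, the fingers measure 119 mm over their backs; the gripper's body (75 mm by 177 mm) begins 78 mm behind the grasp point.
Start: joints at [1.053, 0.087, 1.371, -0, 1.684, -0.103], TCP at [0.222, 0.503, 0.206] pointing down, gripper open.
Joint ranges: [-3.1, 3.1], [-0.76, 2.03], [0.27, 2.55], [-1.08, 4.22], [0.17, 2.65], [-2.57, 2.57]. Speed limits (rad/s): [2.79, 2.79, 3.14, 3.14, 3.14, 3.14].

## Interface

Orientations are given as [roll, pitch, yaw] about the fixed x, y, z axes, in that order (R = Rz(yaw) Ry(pitch) Rx(roll)).
In Python, from bench import robot, vision gives the robot as it stands.
- The arm moves only by the shell command python3 -m crank 'ROWS'. ROWS is JSON, a list of rows, each a list of 3 entries, a list of its own where there are three numbers: the closure, from 0 (fully open) to 1 (shut), then the shift along the tool's x, y, z in m, then the turn, a rotation vector about the tool's x, y, z in degrees. A call has 1 to 8 rows; each row shifts and turns the commanded pose from where the row before left it, along the tool's axes as they then stand; what a row does not reach is not made up. A row lasts 1/10 s, in which the tool goes at most 50 mm and 8.59 degrees, less where a joint would pass 70% of its speed; a pose out of reach is approached as far as the arm can. A call with a gripper value outside its range is refused whole. The fingers move at their own pace and stop on an object; the grip force is fixed at half the most. Time passes only in rows, so rows that do not move let the fingers close. It gives the time, the measured TCP pose, the force, the opening and the grip force at its end, in the units of the state.
- robot.get_obs(): the state, without advancing time (a new reading comes with each control period).
- vision.snapshot(name): name is "scene" or "top"; returns a dict with "color" (420x560x3 uint8, red, green, blue), "z_map" (420x560 float32, m along the optical axis (not along the pixel's ray), 0 where there is no reading), "fx", "fy", "cx", "cy" (pixels), "dist" ([k1, k2, p1, p2, k3] as OpenCV has them; the pictures are not rectified), "R" (3x3) and "t" (3): a world point X has camera coordinates R X + t. Camera axes: x right, y down, z forward; pixel columns grow to the right and rows downward; lengths in m; the calibration is good to about 2 mm. A picture is of the moment at which its call begins.
- robot.close_job(): hands the job in; it is judged then, once.
The state is a dict: "time": time; "joint_positions": joint angles; "qvel": joint speeds; "joint_torque": joint torques, N m; "tool_pos": TCP position; "ee_rot": TCP orientation; "wrist_force": force on the tool from outside, world axes, zero at the start; "wrist_torque": the same for the moment, N m; "width": finger opening in m; "finger_force": force on a finger pad.
Only numpy, scipy, OpenCV 4.12 (cv2) and the standard library are available. Lean on these libraries where they do the work, as an engineer would, in place of code of your own. Each camera call takes 0.05 s, during which the arm holds its last target. There are 200 camera calls.

## Working session

There is one attempt and no reset: what is moved stays moved. The work goes in short steps, Python scripts to look and compute and a shell command to move; the robot and the scene stay as the last step left them, time stands still between calls to the robot, and variables do not carry over. Pictures are saved under pics/ and viewed, at most 10 in all, crops included, and the job is handed in when it is done.

```bash
mkdir -p pics; ls; cat > h.py <<'E'
import numpy as np, cv2
from bench import robot, vision
def snap(n,f):
    s=vision.snapshot(n); cv2.imwrite(f'pics/{f}.png',s['color'][:,:,::-1]); np.savez(f'pics/{f}.npz',**s); return s
def K(s): return np.array([[s['fx'],0,s['cx']],[0,s['fy'],s['cy']],[0,0,1]])
def world(s,uv,z=None):
    """pixel -> world, on plane z or by depth"""
    p=cv2.undistortPoints(np.array([[uv]],float),K(s),np.array(s['dist'],float))[0,0]
    R=np.array(s['R']);t=np.array(s['t']);d=np.array([p[0],p[1],1.])
    if z is None: return R.T@(d*s['z_map'][int(round(uv[1])),int(round(uv[0]))]-t)
    c=-R.T@t;r=R.T@d; return c+r*(z-c[2])/r[2]
E
python3 - <<'E'
from h import *
a=snap('top','top0');b=snap('scene','sc0')
o=robot.get_obs();print(o)
for s in(a,b):print(-np.array(s['R']).T@np.array(s['t']))
E
```

```text
pics
{'time': 0.1, 'joint_positions': array([ 1.05287573e+00,  8.78448341e-02,  1.37208003e+00, -1.66129199e-05,
        1.68360819e+00, -1.03093528e-01]), 'qvel': array([ 1.30119937e-04, -1.25512100e-03, -2.63352680e-03, -9.16685873e-05,
        1.42570350e-04, -7.29027083e-04]), 'joint_torque': array([ 2.89737181e-03, -3.41251230e+01, -3.03303945e+01,  7.19937379e-02,
        3.03558866e-02, -8.14382929e-05]), 'tool_pos': array([0.2214281 , 0.50291849, 0.20445276]), 'ee_rot': array([-3.13966086e+00, -1.83265128e-04,  2.72676356e+00]), 'wrist_force': array([ 0.03315593,  0.70967571, -0.68848853]), 'wrist_torque': array([-0.04540083, -0.01873363, -0.02612832]), 'finger_force': 0.0, 'width': 0.09404481082099816}
[0.3192148  0.04515008 1.14751478]
[-0.05004131 -0.67764914  0.91893353]
```

View pics/top0.png

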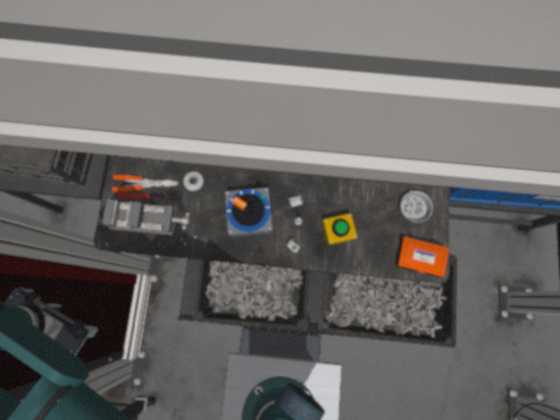

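View pics/sc0.png

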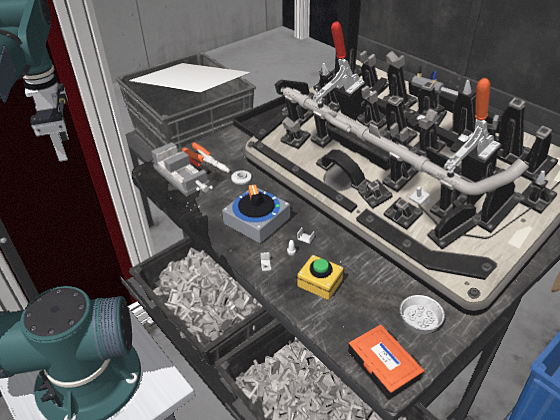

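The top view shows the dial at about (248,210), with the orange pointer towards the upper left at (239,202), and the green button at (341,228). The scene view agrees. I'll measure them and enlarge both.

```bash
cat > m.py <<'E'
from h import *
def blob(s,lo,hi,win):
    hsv=cv2.cvtColor(s['color'],cv2.COLOR_RGB2HSV); m=cv2.inRange(hsv,lo,hi); k=np.zeros_like(m); x0,x1,y0,y1=win; k[y0:y1,x0:x1]=m[y0:y1,x0:x1]
    return np.argwhere(k)[:,::-1].astype(float)
def comps(s,lo,hi,win,z):
    p=blob(s,lo,hi,win)
    m=np.zeros(s['color'].shape[:2],np.uint8)
    for u,v in p.astype(int): m[v,u]=255
    n,_,st,c=cv2.connectedComponentsWithStats(m)
    return [(int(st[i,4]),c[i].round(1),world(s,c[i],z).round(4)) for i in range(1,n) if st[i,4]>3]
E
python3 - <<'E'
from m import *
a=dict(np.load('pics/top0.npz'));b=dict(np.load('pics/sc0.npz'))
for n,s,w,wb in(('top',a,(220,280,182,242),(320,365,205,250)),('sc',b,(220,295,180,245),(290,350,245,300))):
    print(n,'orange',comps(s,(3,120,120),(18,255,255),w,.091))
    print('blue',comps(s,(95,120,60),(125,255,255),w,.06))
    print('greenmark',comps(s,(45,90,60),(85,255,255),w,.06))
    print('button',comps(s,(45,90,60),(85,255,255),wb,.055), 'yellow',comps(s,(20,120,120),(32,255,255),wb,.045))
    p=blob(s,(95,120,60),(125,255,255),w); 
    (e,ax,an)=cv2.fitEllipse(cv2.convexHull(p.astype(np.float32))); print('ell',e,ax,world(s,e,.058))
    c=[world(s,x).round(4) for x in ((341,228),(239,202),(250,212),(262,228))] if n=='top' else [world(s,x).round(4) for x in ((320,267),(253,190),(262,205))]
    print(c)
A=cv2.resize(a['color'][180:245,215:280],(520,520),interpolation=cv2.INTER_CUBIC)
B=cv2.resize(b['color'][170:300,200:360],(640,520),interpolation=cv2.INTER_CUBIC)
cv2.imwrite('pics/c1.png',A[:,:,::-1]);cv2.imwrite('pics/c2.png',B[:,:,::-1])
E
```

```text
top orange [(108, array([239.2, 202.7]), array([0.5668, 0.1684, 0.091 ]))]
blue [(48, array([246.3, 191.4]), array([0.6097, 0.1552, 0.06  ])), (39, array([257.3, 194.3]), array([0.6041, 0.1225, 0.06  ])), (9, array([238. , 194.1]), array([0.5993, 0.1785, 0.06  ])), (394, array([250.9, 219.2]), array([0.5287, 0.1331, 0.06  ])), (33, array([229.7, 205.8]), array([0.5622, 0.1982, 0.06  ]))]
greenmark [(11, array([262.4, 196.6]), array([0.5985, 0.107 , 0.06  ]))]
button [(166, array([340.7, 227.1]), array([ 0.5315, -0.1261,  0.055 ]))] yellow [(519, array([339.5, 229.2]), array([ 0.5268, -0.1247,  0.045 ]))]
ell (248.0834503173828, 210.1234130859375) (41.48391342163086, 43.025047302246094) [0.55501193 0.14416397 0.058     ]
[array([ 0.5263, -0.1251,  0.0686]), array([0.5685, 0.1691, 0.092 ]), array([0.5473, 0.137 , 0.0706]), array([0.5071, 0.0988, 0.0552])]
sc orange [(43, array([250.5, 190.9]), array([0.557 , 0.1702, 0.091 ])), (27, array([255.4, 188.7]), array([0.5725, 0.1689, 0.091 ]))]
blue [(18, array([244.9, 194.2]), array([0.5598, 0.2008, 0.06  ])), (6, array([261.2, 192.2]), array([0.598 , 0.1782, 0.06  ])), (27, array([269.3, 194.6]), array([0.6079, 0.1556, 0.06  ])), (351, array([253.8, 212.1]), array([0.5319, 0.1269, 0.06  ]))]
greenmark [(9, array([277.3, 205.1]), array([0.5954, 0.1075, 0.06  ]))]
button [(186, array([320.5, 265.3]), array([ 0.5337, -0.1193,  0.055 ]))] yellow [(939, array([318.6, 279.4]), array([ 0.5067, -0.1415,  0.045 ]))]
ell (255.83450317382812, 206.1291046142578) (30.614185333251953, 47.30036926269531) [0.55200161 0.1439299  0.058     ]
[array([ 0.5194, -0.1318,  0.0695]), array([0.5629, 0.1669, 0.0928]), array([0.5596, 0.1268, 0.0684])]
```

View pics/c1.png

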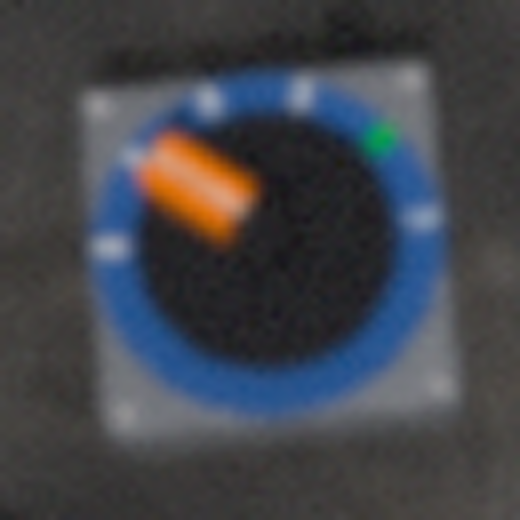

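View pics/c2.png

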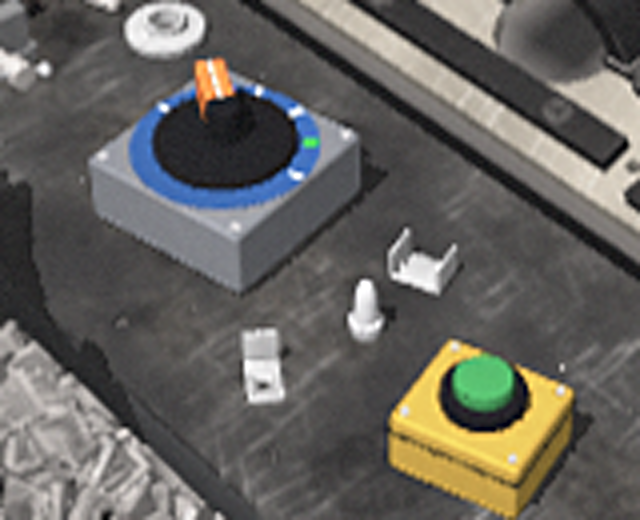

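The crops show the pointer lying at mark 2 of six, so three clicks are needed. The green mark is at upper right, c1 (380,140). Next I'll fit the marks, check the surroundings for tall obstacles and compute the finger path.

```bash
cat > plan.py <<'E'
import numpy as np
C=np.array([.5535,.144]); YAW=.195
def fin(q,gap=0.,r=.036,hx=.008,hy=.0125,C=C,yaw=YAW):
    """tool centre (tool axes world-aligned) touching ccw face of pointer at selector angle q"""
    f=yaw+1.5-q; u=np.array([np.cos(f),np.sin(f)]); n=np.array([-u[1],u[0]])
    return C+r*u+(.010+hx*abs(n[0])+hy*abs(n[1])+gap)*n
E
python3 - <<'E'
from m import *
from scipy.optimize import least_squares
a=dict(np.load('pics/top0.npz'));b=dict(np.load('pics/sc0.npz'))
top=[(112,247),None,(208,102),(302,95),(380,140),(420,217)]
obs=[(k,world(a,(215+p[0]/8-.4,180+p[1]/8-.4),.058)[:2]) for k,p in enumerate(top) if p]
sc=[(163,107),None,(258,90),(296,110),(311,143),(296,176)]
obs2=[(k,world(b,(200+p[0]/4-.4,170+p[1]/4-.4),.058)[:2]) for k,p in enumerate(sc) if p]
for o in(obs,obs2,obs+obs2):
    f=lambda x:np.concatenate([x[:2]+.057*np.array([np.cos(x[2]+1.5-.6*k),np.sin(x[2]+1.5-.6*k)])-p for k,p in o])
    r=least_squares(f,[.5535,.144,.2]);print(r.x.round(4),np.abs(r.fun).max().round(4))
print('button',comps(a,(45,90,60),(85,255,255),(320,365,205,250),.069),comps(b,(45,90,60),(85,255,255),(290,350,245,300),.069))
# heights map from both cameras
for s in(a,b):
    z=s['z_map'];v,u=np.nonzero(z>0)
    p=cv2.undistortPoints(np.stack([u,v],1).astype(float)[:,None],K(s),np.array(s['dist'],float))[:,0]
    X=(np.c_[p,np.ones(len(p))]*z[v,u][:,None]-s['t'])@s['R']
    for x0 in np.arange(.45,.85,.05):
        row=[]
        for y0 in np.arange(-.25,.55,.1):
            k=(X[:,0]>x0)&(X[:,0]<x0+.05)&(X[:,1]>y0)&(X[:,1]<y0+.1); row.append(round(float(X[k,2].max()),3) if k.any() else None)
        print(round(x0,2),row)
E
```

```text
[0.5552 0.1446 0.1902] 0.0011
[0.5538 0.1468 0.1893] 0.0018
[0.5545 0.1457 0.1897] 0.0026
button [(166, array([340.7, 227.1]), array([ 0.5288, -0.1239,  0.069 ]))] [(186, array([320.5, 265.3]), array([ 0.5243, -0.1284,  0.069 ]))]
0.45 [0.007, 0.049, 0.034, 0.062, 0.061, 0.047, 0.055, 0.07]
0.5 [0.053, 0.074, 0.044, 0.095, 0.073, 0.046, 0.054, 0.07]
0.55 [0.051, 0.06, 0.04, 0.094, 0.096, 0.008, 0.022, 0.022]
0.6 [0.007, 0.008, 0.027, 0.067, 0.066, 0.018, 0.019, 0.021]
0.65 [0.054, 0.056, 0.054, 0.054, 0.053, 0.054, 0.054, 0.007]
0.7 [None, None, None, None, None, None, 0.006, 0.005]
0.75 [None, None, None, None, None, None, None, None]
0.8 [None, None, None, None, None, None, None, None]
0.45 [0.043, 0.051, 0.033, 0.061, 0.063, 0.05, 0.059, 0.073]
0.5 [0.06, 0.072, 0.048, 0.094, 0.096, 0.044, 0.059, 0.069]
0.55 [0.05, 0.06, 0.041, 0.096, 0.095, 0.006, 0.018, 0.019]
0.6 [0.007, 0.007, 0.026, 0.067, 0.063, 0.02, 0.018, 0.019]
0.65 [0.09, 0.09, 0.094, 0.09, 0.091, 0.091, 0.083, 0.007]
0.7 [0.14, 0.112, 0.169, 0.169, 0.098, 0.104, 0.11, 0.005]
0.75 [0.264, 0.145, 0.262, 0.262, 0.269, 0.177, 0.119, 0.038]
0.8 [0.291, 0.237, 0.266, 0.247, 0.289, 0.237, 0.246, 0.034]
```

```bash
sed -i 's/^C=.*/C=np.array([.5545,.1457]); YAW=.19/' plan.py; python3 - <<'E'
from h import *; from plan import *
a=dict(np.load('pics/top0.npz'))
for p in((280,150),(280,80),(280,20)):print(world(a,p).round(2))
print('pre',fin(.6,.015).round(4))
for q in np.arange(.6,2.31,.1):print(round(q,2),fin(q).round(4))
E
python3 -m crank '[[1,[0,0,-0.01],[0,0,-8]],[1,[0,0,-0.01],[0,0,-8]],[1,[0,0,0],[0,0,-7.8]]]'
```

```text
[0.37 0.05 1.03]
[0.36 0.05 1.08]
[0.36 0.05 1.09]
pre [0.5376 0.1951]
0.6 [0.5509 0.1882]
0.7 [0.5546 0.1887]
0.8 [0.5584 0.1888]
0.9 [0.5624 0.1885]
1.0 [0.5665 0.1877]
1.1 [0.5706 0.1864]
1.2 [0.5746 0.1845]
1.3 [0.5784 0.1821]
1.4 [0.5821 0.1792]
1.5 [0.5854 0.1759]
1.6 [0.5883 0.172 ]
1.7 [0.5907 0.1679]
1.8 [0.5928 0.1649]
1.9 [0.5947 0.1616]
2.0 [0.5962 0.1579]
2.1 [0.5973 0.154 ]
2.2 [0.598  0.1498]
2.3 [0.5982 0.1454]
time: 0.4
tool_pos: [0.2219, 0.5037, 0.2265]
ee_rot: [3.14, 0.001, -3.135]
wrist_force: [-1.1, -0.2, -0.3]
width: 0.0736
finger_force: 0.0
```

```bash
python3 -m crank '[[1,[-0.02,-0.04,0],[0,0,0]],[1,[-0.03,-0.035,0],[0,0,0]],[1,[-0.035,-0.035,0],[0,0,0]],[1,[-0.035,-0.035,0.005],[0,0,0]],[1,[-0.035,-0.035,0.01],[0,0,0]],[1,[-0.035,-0.035,0.01],[0,0,0]],[1,[-0.035,-0.035,0.01],[0,0,0]],[1,[-0.035,-0.03,0.01],[0,0,0]]]'; python3 -m crank '[[1,[-0.025,-0.015,0.01],[0,0,0]],[1,[-0.015,-0.005,0.01],[0,0,0]],[1,[0,0,0],[0,0,0]],[1,[0,0,0],[0,0,0]]]'
```

```text
time: 1.2
tool_pos: [0.4817, 0.2225, 0.1801]
ee_rot: [-3.142, -0.0, 3.141]
wrist_force: [-0.0, 0.4, 0.2]
width: 0.0092
finger_force: 0.0
time: 1.6
tool_pos: [0.5201, 0.2046, 0.1602]
ee_rot: [-3.142, -0.002, -3.141]
wrist_force: [-0.4, 0.3, 1.1]
width: 0.0006
finger_force: 0.0
```

```bash
python3 -m crank '[[1,[0,0,0.03],[0,0,0]],[1,[0,0,0.03],[0,0,0]],[1,[0,0,0.026],[0,0,0]],[1,[-0.008,-0.005,0],[0,0,0]],[1,[-0.01,-0.005,0],[0,0,0]],[1,[0,0,0],[0,0,0]],[1,[0,0,0],[0,0,0]]]'; python3 - <<'E'
from h import *
a=snap('scene','sc1');print(robot.get_obs()['tool_pos'],robot.get_obs()['wrist_force'])
cv2.imwrite('pics/c3.png',cv2.resize(a['color'][120:250,180:340],(640,520),interpolation=cv2.INTER_CUBIC)[:,:,::-1])
E
```

```text
time: 2.3
tool_pos: [0.5405, 0.1948, 0.0771]
ee_rot: [3.14, 0.004, -3.142]
wrist_force: [0.3, -0.2, 0.2]
width: 0.0004
finger_force: 0.0
[0.54003377 0.19487568 0.07673368] [-0.1198995   0.03380748 -0.93857149]
```

View pics/c3.png

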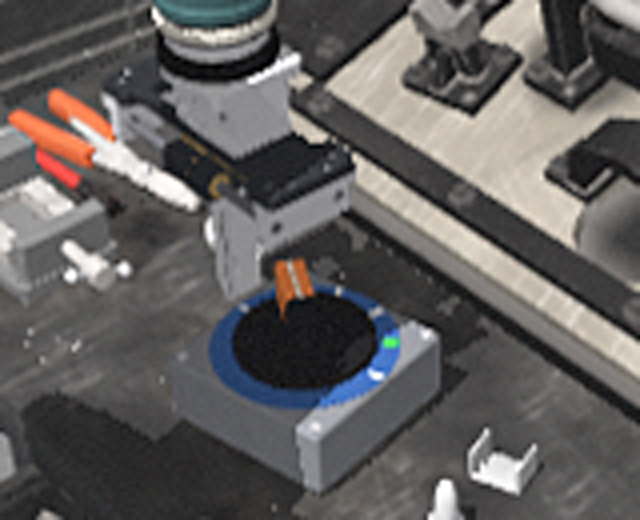

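The finger stands beside the pointer on its counter-clockwise side and is clear of it, at c3 (235,285) against the pointer at (290,285). Now the first click.

```bash
python3 -m crank '[[1,[-0.004,-0.0025,0],[0,0,0]],[1,[-0.004,-0.0025,0.001],[0,0,0]],[1,[-0.003,-0.002,0],[0,0,0]],[1,[-0.003,0,0],[0,0,0]],[1,[-0.003,0,0],[0,0,0]]]'; python3 -m crank '[[1,[-0.003,0,0],[0,0,0]],[1,[-0.003,0,0],[0,0,0]],[1,[0,0,0],[0,0,0]]]'; python3 -m crank '[[1,[-0.002,0,0],[0,0,0]],[1,[0,0,0],[0,0,0]]]'
cat >> m.py <<'E'
def pointer(name):
    from plan import C,YAW
    o=robot.get_obs();print('tcp',o['tool_pos'].round(4),o['wrist_force'].round(1))
    for n,w in(('top',(220,280,182,242)),('scene',(220,295,170,245))):
        s=snap(n,name+n); p=blob(s,(3,120,120),(18,255,255),w)
        if len(p)<5: print(n,'hidden');continue
        X=world(s,p.mean(0),.089)[:2]; print(n,len(p),X.round(4),'angle',round(YAW+1.5-np.arctan2(*(X-C)[::-1]),3))
E
python3 -c "
from m import *
pointer('p1')"
```

```text
time: 2.85
tool_pos: [0.5511, 0.188, 0.0736]
ee_rot: [3.141, -0.012, -3.141]
wrist_force: [-14.4, 0.8, 9.7]
width: 0.0003
finger_force: 6.4
time: 3.15
tool_pos: [0.5607, 0.1875, 0.0729]
ee_rot: [-3.141, -0.003, -3.141]
wrist_force: [-2.7, 0.1, 0.2]
width: 0.0004
finger_force: 1.0
time: 3.35
tool_pos: [0.5641, 0.1876, 0.0735]
ee_rot: [3.142, 0.0, -3.141]
wrist_force: [-0.9, -0.0, -0.3]
width: 0.0004
finger_force: 0.5
tcp [0.5641 0.1876 0.0735] [-0.9 -0.  -0.3]
top hidden
scene 70 [0.5752 0.1621] angle 1.02
```

Force is gone and the pointer reads about 1.2 after allowing for the bias, so it clicked onto mark 3. Second click.

```bash
python3 -m crank '[[1,[-0.004,0.001,0],[0,0,0]],[1,[-0.004,0.001,0],[0,0,0]],[1,[-0.0025,0.002,0],[0,0,0]],[1,[-0.003,0.002,0],[0,0,0]],[1,[-0.003,0.003,0],[0,0,0]]]' ; true
```

```text
time: 3.95
tool_pos: [0.5811, 0.1967, 0.0741]
ee_rot: [3.142, 0.001, -3.141]
wrist_force: [1.0, -0.2, 0.5]
width: 0.0
finger_force: 0.0
```

I had the y sign wrong there and the finger only backed off, with no contact. Correcting it.

```bash
python3 -m crank '[[1,[0,-0.005,0],[0,0,0]],[1,[0,-0.004,0],[0,0,0]],[1,[0,-0.003,0],[0,0,0]],[1,[-0.001,-0.003,0],[0,0,0]],[1,[-0.001,-0.002,0],[0,0,0]],[1,[0,0,0],[0,0,0]]]'; python3 -m crank '[[1,[-0.001,-0.002,0],[0,0,0]],[1,[-0.002,-0.0025,0],[0,0,0]],[1,[0,0,0],[0,0,0]]]';python3 -c "
from m import *
pointer('p2')"
```

```text
time: 4.55
tool_pos: [0.583, 0.182, 0.0744]
ee_rot: [3.136, 0.003, -3.14]
wrist_force: [1.7, 5.3, -0.3]
width: 0.0003
finger_force: 2.3
time: 4.85
tool_pos: [0.5857, 0.1754, 0.0742]
ee_rot: [3.141, 0.001, -3.141]
wrist_force: [1.1, 1.8, 0.5]
width: 0.0005
finger_force: 0.8
tcp [0.5857 0.1754 0.0742] [1.1 1.8 0.5]
top hidden
scene 122 [0.5766 0.1404] angle 1.925
```

```bash
python3 -m crank '[[1,[-0.002,-0.003,0],[0,0,0]],[1,[-0.002,-0.003,0],[0,0,0]],[1,[0,0,0],[0,0,0]]]'; python3 -m crank '[[1,[-0.002,-0.003,0],[0,0,0]],[1,[-0.001,-0.002,0],[0,0,0]],[1,[0,0,0],[0,0,0]]]';python3 -m crank '[[1,[-0.0015,-0.002,0],[0,0,0]],[1,[-0.001,-0.002,0],[0,0,0]],[1,[0,0,0],[0,0,0]]]';python3 -c "
from m import *
pointer('p3')
a=np.load('pics/p3scene.npz')['color']
cv2.imwrite('pics/c4.png',cv2.resize(a[120:250,180:340],(640,520),interpolation=cv2.INTER_CUBIC)[:,:,::-1])"
```

```text
time: 5.25
tool_pos: [0.5893, 0.1678, 0.0734]
ee_rot: [-3.14, -0.001, 3.141]
wrist_force: [0.0, 0.4, 0.9]
width: 0.0004
finger_force: 0.0
time: 5.55
tool_pos: [0.5922, 0.1638, 0.0735]
ee_rot: [3.141, -0.001, -3.141]
wrist_force: [0.0, 0.7, -0.7]
width: 0.0004
finger_force: 0.2
time: 5.85
tool_pos: [0.593, 0.163, 0.0735]
ee_rot: [3.136, -0.004, -3.14]
wrist_force: [-4.1, 8.0, 2.0]
width: 0.0003
finger_force: 3.3
tcp [0.593  0.163  0.0735] [-4.1  8.   2. ]
top 34 [0.5768 0.142 ] angle 1.856
scene 144 [0.5746 0.1306] angle 2.336
```

View pics/c4.png

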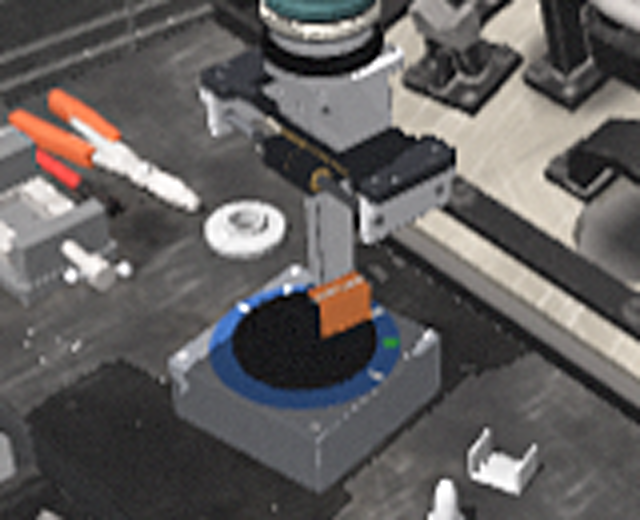

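The finger is at (330,240) and the pointer still lies on mark 4 at (375,312), loaded against its detent. Pushing on for the third click.

```bash
python3 -m crank '[[1,[-0.0005,-0.002,0],[0,0,0]],[1,[-0.0005,-0.002,0],[0,0,0]],[1,[0,0,0],[0,0,0]]]'; python3 -m crank '[[1,[0,-0.002,0],[0,0,0]],[1,[0,0,0],[0,0,0]]]';python3 -c "
from m import *
pointer('p4')"
```

```text
time: 6.25
tool_pos: [0.594, 0.1595, 0.0735]
ee_rot: [3.136, -0.004, -3.139]
wrist_force: [-2.5, 7.1, 0.6]
width: 0.0004
finger_force: 2.8
time: 6.45
tool_pos: [0.5949, 0.156, 0.0734]
ee_rot: [3.139, -0.002, -3.14]
wrist_force: [-1.7, 3.0, -1.1]
width: 0.0004
finger_force: 1.7
tcp [0.5949 0.156  0.0734] [-1.7  3.  -1.1]
top 46 [0.5774 0.136 ] angle 2.09
scene 152 [0.572 0.124] angle 2.581
```

```bash
python3 -m crank '[[1,[0,-0.002,0],[0,0,0]],[1,[0,0,0],[0,0,0]]]';python3 -c "
from m import *
pointer('p5')"
```

```text
time: 6.75
tool_pos: [0.596, 0.152, 0.0736]
ee_rot: [-3.141, 0.0, -3.141]
wrist_force: [0.1, 2.3, -0.5]
width: 0.0004
finger_force: 0.8
tcp [0.596  0.152  0.0736] [ 0.1  2.3 -0.5]
top 48 [0.577  0.1336] angle 2.185
scene 154 [0.5706 0.1213] angle 2.678
```

```bash
python3 -m crank '[[1,[0,0,0],[0,0,0]],[1,[0,0,0],[0,0,0]]]';python3 -c "
from m import *
pointer('p6')
a=np.load('pics/p6scene.npz')['color']
cv2.imwrite('pics/c5.png',cv2.resize(a[150:240,190:310],(640,480),interpolation=cv2.INTER_CUBIC)[:,:,::-1])"
```

```text
time: 7.05
tool_pos: [0.5961, 0.1517, 0.0738]
ee_rot: [-3.141, 0.001, -3.141]
wrist_force: [-0.5, 1.6, -1.3]
width: 0.0007
finger_force: 0.7
tcp [0.5961 0.1517 0.0738] [-0.5  1.6 -1.3]
top 50 [0.5774 0.133 ] angle 2.197
scene 155 [0.5705 0.1211] angle 2.685
```

View pics/c5.png

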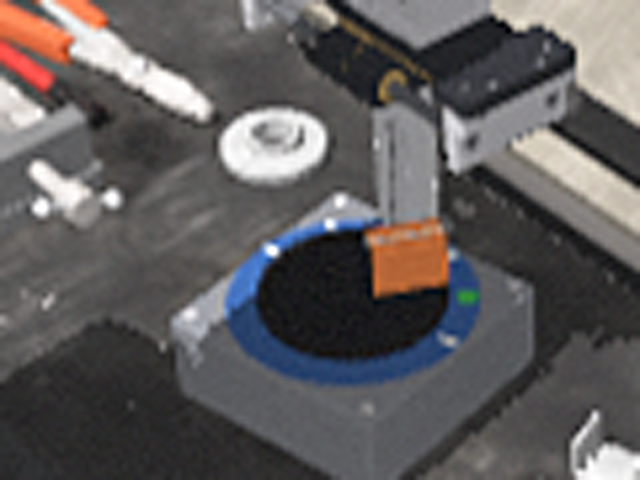

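The pointer at (410,260) is between mark 4 (452,255) and green (468,297), near half-way. A little more push.

```bash
python3 -m crank '[[1,[0,-0.002,0],[0,0,0]],[1,[0,0,0],[0,0,0]],[1,[0,0,0],[0,0,0]]]';python3 -c "
from m import *
pointer('p7')"
```

```text
time: 7.45
tool_pos: [0.596, 0.1495, 0.0739]
ee_rot: [-3.141, 0.0, -3.141]
wrist_force: [0.7, -0.3, 0.6]
width: 0.0005
finger_force: 0.1
tcp [0.596  0.1495 0.0739] [ 0.7 -0.3  0.6]
top 53 [0.5769 0.1311] angle 2.267
scene 154 [0.5689 0.1196] angle 2.756
```

```bash
python3 -m crank '[[1,[0,-0.0015,0],[0,0,0]],[1,[0,0,0],[0,0,0]],[1,[0,0,0],[0,0,0]]]';python3 -c "
from m import *
pointer('p8')"
```

```text
time: 7.85
tool_pos: [0.596, 0.1484, 0.0739]
ee_rot: [-3.141, 0.0, -3.141]
wrist_force: [-0.7, 0.0, 0.6]
width: 0.0002
finger_force: 0.0
tcp [0.596  0.1484 0.0739] [-0.7  0.   0.6]
top 54 [0.5771 0.1299] angle 2.3
scene 158 [0.5685 0.1193] angle 2.772
```

```bash
python3 -m crank '[[1,[0,0.01,0],[0,0,0]],[1,[0,0.01,0],[0,0,0]],[1,[0,0,0],[0,0,0]],[1,[0,0,0],[0,0,0]]]';python3 -c "
from m import *
pointer('p9')
a=np.load('pics/p9scene.npz')['color']
b=np.load('pics/p9top.npz')['color']
f=lambda x:cv2.resize(x,(400,400),interpolation=cv2.INTER_CUBIC)
cv2.imwrite('pics/c6.png',np.hstack([f(a[150:240,210:300]),f(b[180:245,215:280])])[:,:,::-1])"
```

```text
time: 8.35
tool_pos: [0.5958, 0.1693, 0.0737]
ee_rot: [-3.141, 0.0, -3.14]
wrist_force: [0.1, 0.3, 0.4]
width: 0.0003
finger_force: 0.0
tcp [0.5958 0.1693 0.0737] [0.1 0.3 0.4]
top hidden
scene 161 [0.5689 0.1197] angle 2.756
```

View pics/c6.png

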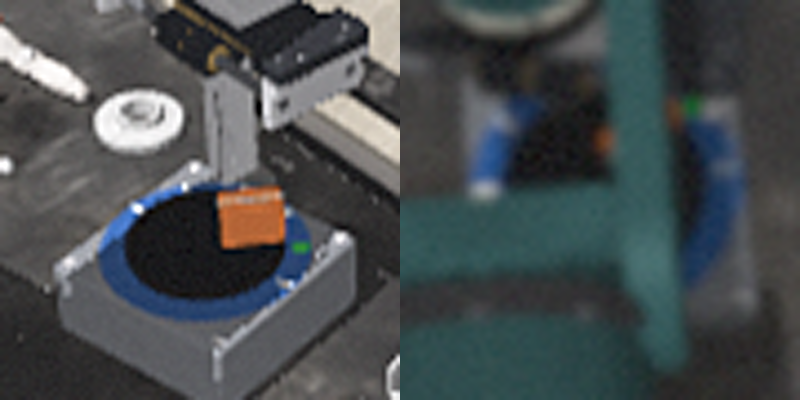

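Free of the finger, the pointer stays put and seems to lie toward the green mark. I'll lift away over the button to get an unobstructed view before pressing.

```bash
python3 -m crank '[[1,[0,0,-0.03],[0,0,0]],[1,[0,0,-0.04],[0,0,0]],[1,[0,-0.01,-0.02],[0,0,0]],[1,[0.01,-0.04,0],[0,0,0]],[1,[0.01,-0.04,0],[0,0,0]],[1,[0.01,-0.04,0],[0,0,0]],[1,[0.01,-0.04,0],[0,0,0]],[1,[0.01,-0.04,0],[0,0,0]]]';python3 -m crank '[[1,[0.01,-0.04,0],[0,0,0]],[1,[0.005,-0.03,0.01],[0,0,0]],[1,[0.004,-0.015,0.02],[0,0,0]],[1,[0,0,0],[0,0,0]],[1,[0,0,0],[0,0,0]]]'; python3 - <<'E'
from m import *
pointer('p10')
a=np.load('pics/p10scene.npz')['color'];b=np.load('pics/p10top.npz')['color']
f=lambda x:cv2.resize(x,(400,400),interpolation=cv2.INTER_CUBIC)
cv2.imwrite('pics/c7.png',np.hstack([f(a[150:240,210:300]),f(b[180:245,215:280])])[:,:,::-1])
E
```

```text
time: 9.25
tool_pos: [0.5453, -0.0431, 0.1639]
ee_rot: [-3.141, 0.0, -3.141]
wrist_force: [1.8, -0.2, 0.3]
width: 0.0005
finger_force: 0.0
time: 9.75
tool_pos: [0.5267, -0.1262, 0.1336]
ee_rot: [3.141, -0.001, 3.141]
wrist_force: [-0.9, 0.8, 0.6]
width: 0.0003
finger_force: 0.0
tcp [ 0.5267 -0.1262  0.1336] [-0.9  0.8  0.6]
top 110 [0.578  0.1293] angle 2.297
scene 152 [0.5676 0.118 ] angle 2.82
```

View pics/c7.png

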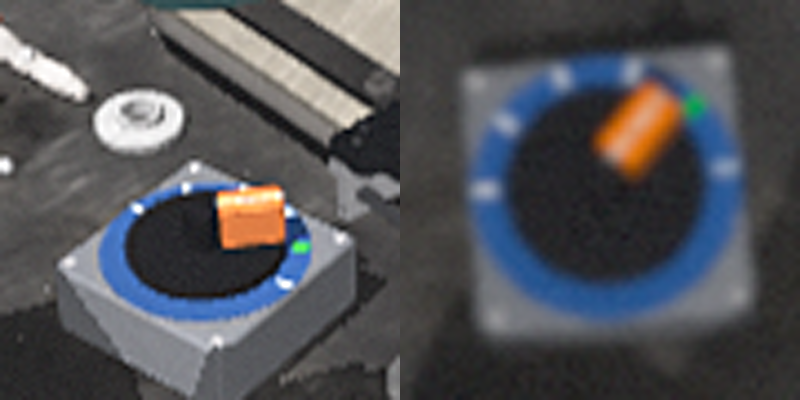

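Unobstructed, the pointer lies near green, but its angle needs a finer measurement. I'll fit the projected fin to the orange mask, using the start picture (0.6) as reference.

```bash
cat > fit.py <<'E'
from m import *
def fitq(f,w):
    s=dict(np.load(f'pics/{f}.npz')); m=np.zeros((420,560),np.float32)
    for u,v in blob(s,(2,90,70),(20,255,255),w).astype(int): m[v,u]=1
    m=cv2.resize(m,None,fx=8,fy=8,interpolation=cv2.INTER_LINEAR)>.5
    best=[]
    for dx in np.arange(-.003,.0031,.001):
     for dy in np.arange(-.003,.0031,.001):
      for q in QS:
        a=.19+1.5-q;u=np.array([np.cos(a),np.sin(a)]);n=np.array([-u[1],u[0]])
        P=np.array([[*(np.array([.5545+dx,.1457+dy])+r*u+t*n),z] for r in(.012,.047) for t in(-.01,.01) for z in(.064,.091)])
        p=cv2.projectPoints(P,cv2.Rodrigues(s['R'])[0],s['t'],K(s),s['dist'].astype(float))[0][:,0]
        h=cv2.convexHull((((p+.5)*8)).astype(np.int32)); y0,y1,x0,x1=w[2]*8,w[3]*8,w[0]*8,w[1]*8
        k=np.zeros((y1-y0,x1-x0),np.uint8); cv2.fillConvexPoly(k,h-np.array([x0,y0],np.int32),1)
        mm=m[y0:y1,x0:x1]; best.append(((mm&(k>0)).sum()/(mm|(k>0)).sum(),q,dx,dy))
    best.sort(reverse=True);print(f,np.round(best[:3],3).tolist(), 'q at nominal',max((b for b in best if abs(b[2])<1e-6 and abs(b[3])<1e-6))[1])
wt=(220,280,182,242);ws=(220,295,170,245)
for fs,c in((('top0','sc0'),.6),(('p10top','p10scene'),2.4)):
    QS=np.arange(c-.32,c+.33,.04)
    fitq(fs[0],wt);fitq(fs[1],ws)
E
python3 fit.py
```

```text
top0 [[0.793, 0.56, 0.002, -0.003], [0.792, 0.6, 0.002, -0.003], [0.791, 0.56, 0.001, -0.003]] q at nominal 0.6399999999999998
sc0 [[0.53, 0.6, 0.0, 0.003], [0.527, 0.56, 0.001, 0.003], [0.527, 0.56, 0.002, 0.003]] q at nominal 0.5599999999999998
p10top [[0.785, 2.32, 0.002, 0.001], [0.783, 2.32, 0.002, 0.002], [0.779, 2.36, 0.002, 0.003]] q at nominal 2.2800000000000002
p10scene [[0.798, 2.16, -0.003, 0.0], [0.79, 2.2, -0.003, 0.0], [0.788, 2.16, -0.003, -0.001]] q at nominal 2.2
```

The fit gives about 2.27 rather than 2.4, which matches where the finger stopped. The pointer sticks a little short of the green mark, so I'll go back and nudge it home, stopping the finger at the 2.4 contact line.

```bash
python3 -m crank '[[1,[-0.004,0.015,-0.02],[0,0,0]],[1,[-0.005,0.03,-0.01],[0,0,0]],[1,[-0.01,0.04,0],[0,0,0]],[1,[-0.01,0.04,0],[0,0,0]],[1,[-0.01,0.04,0],[0,0,0]],[1,[-0.01,0.04,0],[0,0,0]],[1,[-0.01,0.04,0],[0,0,0]],[1,[-0.01,0.04,0],[0,0,0]]]';python3 -m crank '[[1,[0,0.01,0.02],[0,0,0]],[1,[0,0,0.04],[0,0,0]],[1,[0,0,0.03],[0,0,0]],[1,[0,-0.008,0],[0,0,0]],[1,[0,-0.008,0],[0,0,0]],[1,[0,-0.004,0],[0,0,0]],[1,[0,0,0],[0,0,0]]]';python3 -m crank '[[1,[0,-0.0015,0],[0,0,0]],[1,[0,-0.0015,0],[0,0,0]],[1,[0,0,0],[0,0,0]]]'
```

```text
time: 10.65
tool_pos: [0.5962, 0.162, 0.1653]
ee_rot: [3.141, 0.002, -3.139]
wrist_force: [0.6, -0.5, 0.1]
width: 0.0007
finger_force: 0.0
time: 11.35
tool_pos: [0.5976, 0.148, 0.0769]
ee_rot: [3.141, 0.005, 3.141]
wrist_force: [-0.1, -0.7, -0.9]
width: 0.0007
finger_force: 0.0
time: 11.65
tool_pos: [0.5962, 0.1455, 0.0745]
ee_rot: [3.141, 0.001, -3.141]
wrist_force: [-0.3, 1.0, -0.3]
width: 0.0004
finger_force: 0.0
```

```bash
python3 -m crank '[[1,[0,-0.0015,0],[0,0,0]],[1,[0,0,0],[0,0,0]]]';python3 -m crank '[[1,[0,-0.001,0],[0,0,0]],[1,[0,0,0],[0,0,0]]]';python3 -c "
from m import *
pointer('p11')"
```

```text
time: 11.85
tool_pos: [0.5957, 0.1439, 0.0736]
ee_rot: [-3.141, -0.0, -3.141]
wrist_force: [-0.6, -0.2, -0.2]
width: 0.0004
finger_force: 0.0
time: 12.05
tool_pos: [0.5957, 0.143, 0.0736]
ee_rot: [-3.142, -0.0, -3.141]
wrist_force: [0.1, 0.0, -1.1]
width: 0.0007
finger_force: 0.0
tcp [0.5957 0.143  0.0736] [ 0.1  0.  -1.1]
top 60 [0.5759 0.1261] angle 2.432
scene 149 [0.5646 0.1154] angle 2.938
```

```bash
python3 -m crank '[[1,[0,0.01,0],[0,0,0]],[1,[0,0.01,0],[0,0,0]],[1,[0,0.005,-0.03],[0,0,0]],[1,[0,0,-0.04],[0,0,0]],[1,[0,-0.01,-0.02],[0,0,0]],[1,[0.01,-0.04,0],[0,0,0]],[1,[0.01,-0.04,0],[0,0,0]],[1,[0.01,-0.04,0],[0,0,0]]]';python3 -m crank '[[1,[0.01,-0.04,0],[0,0,0]],[1,[0.01,-0.04,0],[0,0,0]],[1,[0.01,-0.04,0],[0,0,0]],[1,[0.005,-0.03,0.01],[0,0,0]],[1,[0.004,-0.009,0.02],[0,0,0]],[1,[0,0,0],[0,0,0]],[1,[0,0,0],[0,0,0]]]'; python3 - <<'E'
from m import *
pointer('p12')
b=np.load('pics/p12top.npz')['color'];a=np.load('pics/p10top.npz')['color']
f=lambda x:cv2.resize(x,(400,400),interpolation=cv2.INTER_CUBIC)
cv2.imwrite('pics/c8.png',np.hstack([f(a[180:245,215:280]),f(b[180:245,215:280])])[:,:,::-1])
E
sed -i "s/p10top','p10scene/p12top','p12scene/" fit.py; python3 fit.py | grep p12
```

```text
time: 12.95
tool_pos: [0.5658, 0.0382, 0.1642]
ee_rot: [3.141, 0.001, -3.139]
wrist_force: [0.7, -0.6, 0.0]
width: 0.0005
finger_force: 0.0
time: 13.65
tool_pos: [0.5271, -0.12, 0.1337]
ee_rot: [3.141, -0.001, -3.141]
wrist_force: [0.0, -0.1, 0.2]
width: 0.0005
finger_force: 0.0
tcp [ 0.5271 -0.12    0.1337] [ 0.  -0.1  0.2]
top 116 [0.5759 0.1252] angle 2.454
scene 154 [0.5647 0.116 ] angle 2.929
p12top [[0.805, 2.48, 0.001, 0.002], [0.802, 2.44, 0.001, 0.001], [0.802, 2.44, 0.001, 0.002]] q at nominal 2.4000000000000004
p12scene [[0.755, 2.48, -0.001, 0.003], [0.754, 2.52, -0.001, 0.003], [0.753, 2.48, -0.002, 0.003]] q at nominal 2.4400000000000004
```

View pics/c8.png

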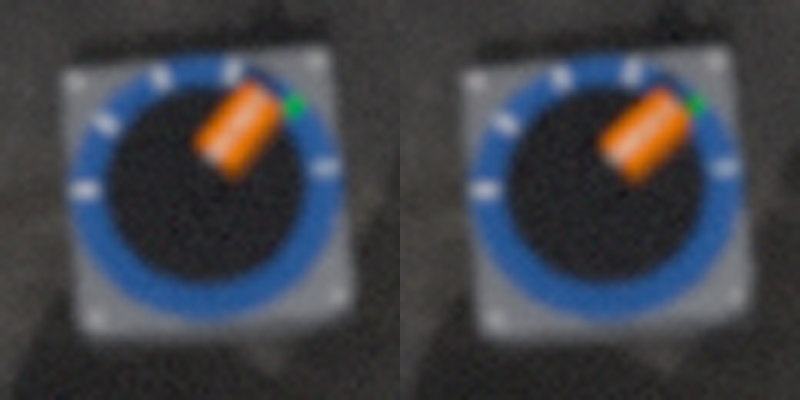

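After the nudge (right half) the pointer lines up with the green mark at (693,103), and the fit gives 2.40–2.44. Now the button.

```bash
python3 -m crank '[[1,[0,-0.006,0.02],[0,0,0]],[1,[0,0,0.02],[0,0,0]],[1,[0,0,0.015],[0,0,0]],[1,[0,0,0.006],[0,0,0]],[1,[0,0,0.003],[0,0,0]],[1,[0,0,0.003],[0,0,0]],[1,[0,0,0],[0,0,0]]]';python3 -m crank '[[1,[0,0,0.002],[0,0,0]],[1,[0,0,0],[0,0,0]]]'
```

```text
time: 14.45
tool_pos: [0.5277, -0.1269, 0.0675]
ee_rot: [-3.141, 0.002, -3.141]
wrist_force: [0.2, 1.2, 0.7]
width: 0.0002
finger_force: 0.0
time: 14.65
tool_pos: [0.5278, -0.127, 0.0656]
ee_rot: [-3.141, 0.002, -3.141]
wrist_force: [-0.3, 0.4, 2.2]
width: 0.0004
finger_force: 1.1
```

```bash
python3 -m crank '[[1,[0,0,0.002],[0,0,0]],[1,[0,0,0.002],[0,0,0]],[1,[0,0,0],[0,0,0]]]';python3 -m crank '[[1,[0,0,0.002],[0,0,0]],[1,[0,0,0],[0,0,0]]]';python3 -m crank '[[1,[0,0,0.002],[0,0,0]],[1,[0,0,0],[0,0,0]],[1,[0,0,0],[0,0,0]]]'
```

```text
time: 14.95
tool_pos: [0.5278, -0.127, 0.0614]
ee_rot: [-3.141, 0.002, -3.141]
wrist_force: [0.8, 0.4, 4.5]
width: 0.0005
finger_force: 2.4
time: 15.15
tool_pos: [0.5278, -0.1271, 0.0611]
ee_rot: [-3.141, 0.002, -3.141]
wrist_force: [-1.5, 2.2, 11.5]
width: 0.0005
finger_force: 5.7
time: 15.45
tool_pos: [0.5279, -0.1271, 0.061]
ee_rot: [-3.141, 0.003, -3.141]
wrist_force: [-5.3, 1.9, 18.3]
width: 0.0006
finger_force: 9.1
```

The button has bottomed: force climbs to 18 N with no more travel. Releasing it, then a final check of the selector.

```bash
python3 -m crank '[[1,[0,0,-0.01],[0,0,0]],[1,[0,0,-0.03],[0,0,0]],[1,[0,0,-0.04],[0,0,0]],[1,[0,0,-0.02],[0,0,0]],[1,[0,0,0],[0,0,0]],[1,[0,0,0],[0,0,0]]]';python3 -c "
from m import *
pointer('p13')"
```

```text
time: 16.05
tool_pos: [0.5263, -0.1268, 0.1554]
ee_rot: [3.141, -0.002, -3.141]
wrist_force: [-0.6, 0.0, -0.2]
width: 0.0003
finger_force: 0.0
tcp [ 0.5263 -0.1268  0.1554] [-0.6  0.  -0.2]
top 115 [0.5759 0.1251] angle 2.455
scene 152 [0.5645 0.1158] angle 2.937
```

```bash
python3 -c "
from bench import robot
print(robot.close_job())"
```

```text
the job is handed in; nothing more can be done
None
```

The selector rests on the green fifth mark (measured 2.40–2.44 rad; it first stopped about 0.1 rad short and took a second light push), then the green button was pressed to its stop and released, and the job was handed in at about 16 s; no verdict was returned.

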